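# Snap the filter cover onto the bench dust box

## Task

Pick up the yellow filter cover by its black rib, set it over the two red snap hooks of the grey dust box in the bench, and press it straight down against the sprung seal, slowly and without ramming it (too hard a push cracks it), until the hooks at both ends have clicked over it and hold it level. Then let go, and leave everything else on the bench where it is.

Things in the scene. Friction and masses are not known exactly. Their poses are not given: they have to be found in the camera images.
- cover: Yellow plate 74 x 123 x 6 mm (x, y, z), flat on the bench; black grip rib on top, 16 mm wide (x), 60 long (y), top 36 mm above origin. Middle of each end (+y, -y): a notch 20 mm wide, 14 deep, its floor 47.5 mm from centre, through which a hook passes. 100 to 150 g. Fits either way round. Origin: centre of underside, z up. Cracks if the contact forces from box, hooks and seal pass 45 N.
- dust_box: Grey dust-extraction box fixed in the bench (does not move), 94 x 150 mm (x, y), its hard top rim 38 to 48 mm above the bench; a black sprung seal frame, 44 x 82 mm, stands 6 mm proud of the rim in its opening round a pleated filter. Origin on its centre line, 48 mm below the rim; z up. The two red snap hooks stand at its +y and -y ends.
- seat (a point): Centre of the dust box's rim, at rim height; axes as the box. Clicked home, the cover's origin is 2 mm above this point (held up against the barbs by the seal) and its y axis lies along the box's y, either way round. A level cover lowered here touches the hooks' slopes about 18 mm above the rim, the seal at 6 mm; it clicks at 2 to 3 mm and meets the hard rim at 0.
- hook_a_top (a point): Top of the red hook at the box's +y end, 24 mm above the rim, 52 mm from centre. Springy blade 12 mm wide (x), inner face 50 mm from centre; barb reaches in to 43.5 mm, its underside 8 mm above the rim, just over the top of the clicked-in plate. Above it a sloped lead-in runs from 43.5 mm out at 9 mm above the rim to 51.5 mm out at 24 mm. It pivots 34 mm below the rim.
- hook_b_top (a point): The same for the red hook at the box's -y end.
- hook_a (a joint): Outward bend of hook_a, rad: 0 at rest, about 0.09 as the cover's end passes the barb (more on one side if the cover is off centre along y; the hooks push it back with about 1 N per mm each), then back to 0 at the click. Bending both takes 10 to 15 N of push in all; the seal pushes back with 7 N at first touch, 15 N at the click, 19 N at the rim, which is rigid.
- hook_b (a joint): The same for hook_b.
- glue_jar: Bystander: green glue jar with black cap, 44 mm across, 70 mm tall; origin at the centre of its underside.
- plane: Bystander: hand plane, 240 x 62 x 115 mm, steel with wooden handle; origin at the centre of its sole.
- screwdriver: Bystander: screwdriver with a wooden handle, lying; origin under its middle.
- hammer: Bystander: hammer with a wooden handle, lying; origin under its middle.
- phone: Bystander: black phone, 150 x 72 x 9 mm; origin at the centre of its underside.
- spare_filter: Bystander: spare pleated filter, 50 x 84 x 22 mm; origin at the centre of its underside.
- port_cap: Bystander: round black port cap, 62 mm across, 18 mm tall; origin at the centre of its underside.
- offcut: Bystander: dark wood offcut, 160 x 45 x 35 mm; origin at the centre of its underside.

How it is judged:
By the outcome, as a careful person would: the job done as asked, in the order asked, and still so for the second after the job is handed in, with the robot touching nothing.
It also fails if it takes over 45 s, if anything falls off the work surface, if the arm or the gripper's body presses on something with over 40 N, if the wrist force passes 120 N, or if a joint passes its speed limit or range.

## Robot

A 7-joint arm with a two-finger parallel gripper is mounted at the origin on the work surface. World frame = base frame: x ahead of the robot, y to its left, z up, the work surface at z = 0. Lengths are in m, angles in rad, forces in N, time in s.
With the tool pointing down it reaches from about 0.425 to 0.925 m from the base axis. Payload 6.8 kg.
Tool frame: the origin (TCP) lies at the very end of the fingers, on their centre line; the grasp point (between the pads) lies 19 mm behind it (bot.grip_depth is the distance from the TCP to the grasp point, in m); z points along the fingers, y is the direction in which the jaws open and shut (so a half turn about z gives the same grasp; the last joint's range is limited). The gripper opens to 85 mm and grips with 20 to 120 N. Pads are 22 mm wide; open, the fingers measure 114 mm over their backs; the gripper's body (76 mm by 85 mm) begins 54 mm behind the grasp point. The pads swing forward as they close: fully open they stand 13 mm farther back than shut.
Start: joints at [1.141, 0.477, 0.022, 1.555, -0.011, 1.109, -0.083], TCP at [0.213, -0.64, 0.231] pointing down, gripper open.
Joint ranges: [-2.96, 2.96], [-0.34, 2.1], [-1.41, 1.46], [0.24, 2.44], [-1.37, 4.51], [0.17, 1.92], [-2.96, 2.96]. Speed limits (rad/s): [2.39, 2.39, 3.14, 3.14, 3.14, 3.14, 3.14].

## Interface

Orientations are given as a unit quaternion [w, x, y, z].
In Python, from station import bot gives the robot as it stands.
- The arm moves only by the tool step_arm, never from a script. Its argument "increments" is a list of rows, each a list of 7 numbers: the shift along the world's x, y, z in m, then the turn, a rotation vector about the world's x, y, z in degrees, then the gripper command: -1 is fully open, 1 is shut, values between are in proportion. In form: [[dx, dy, dz, rx, ry, rz, fingers], ...]. A call has 1 to 10 rows; each row is the pose to reach, as a shift and turn from the pose commanded when the call began; what a row does not reach only later rows make up. A row lasts 1/12 s, in which the tool goes at most 41.7 mm and 7.16 degrees, less where a joint would pass 70% of its speed; a pose out of reach is approached as far as the arm can. A call with a gripper value outside its range is refused whole. The fingers move at their own pace and stop on an object; "force" is the grip in N (left out, the last holds). Time passes only in rows, so rows that repeat a pose let the fingers close. It gives the time, the measured TCP pose, the force and the opening at its end, in the units of the state.
- bot.get_obs(): the state, without advancing time (a new reading comes with each control period).
- bot.read_camera(name): name is "side" or "top" or "wrist"; returns a dict with "color" (480x640x3 uint8, red, green, blue), "intrinsics" (3x3 intrinsics, pixels), "extrinsics" (4x4, takes a point from camera to world coordinates). Camera axes: x right, y up, looking along -z (the intrinsics and any distortion apply to the point x, -y, -z); pixel columns grow to the right and rows downward; lengths in m; the calibration is good to about 2 mm. A picture is of the moment at which its call begins. There is no depth.
- bot.hand_in(): hands the job in, once; it reports no verdict.
Trained networks look in the newest picture that a camera, given by its name, has taken for a name from the list of things; names that differ only in an ending like _2 or _b are one class to them, and where a whole thing is asked for, a point or a joint stands for the part that bears it (a point fixed in the world has none). Each returns a list of dicts, best first, with "conf" (0 to 1); they miss things now and then, are a little off and sometimes report something else, mostly with a low value. They report only what shows in the picture. A call takes as long as a camera call.
- bot.recognise(thing, camera): "location" ([column, row] as shares, 0 to 1, of the picture: columns of its width, rows of its height, amid what is visible of it).
- bot.place_of(thing, camera): "location" ([column, row] as shares, 0 to 1, of the picture: columns of its width, rows of its height: a listed point, or the origin of a listed thing).
The state is a dict: "t": time; "q": joint angles; "joint_vel": joint speeds; "joint_torque": joint torques, N m; "eef_pos": TCP position; "tool_rot": TCP orientation; "contact_force": force on the tool from outside, world axes, zero at the start; "torque": the same for the moment, N m; "gripper_width": opening from 0.0 (shut) to 1.0 (fully open).
Only numpy, scipy, OpenCV 4.12 (cv2) and the standard library are available. Lean on these libraries where they do the work, as an engineer would, in place of code of your own. Each camera call takes 0.05 s, during which the arm holds its last target.

## Working session

There is one attempt and no reset: what is moved stays moved. The work goes in short steps, Python scripts to look and compute and a tool call to move; the robot and the scene stay as the last step left them, time stands still between calls to the robot, and variables do not carry over. Pictures are saved under pics/ and viewed, and the job is handed in when it is done.

Besides the shell and the picture viewer there is one more tool, called after "Emit:" by a JSON object that holds its "fn" and its "kwargs", one argument or row to a line. step_arm: Moves the arm, as the interface text tells. Its arguments: {"type":"object","properties":{"increments":{"type":"array","items":{"type":"array","items":{"type":"number"}}},"force":{"type":"number"}},"required":["increments"]}

```bash
ls; mkdir -p pics; cat > h.py <<'E'
import numpy as np, cv2
from station import bot
def shot(cam,fn=None):
    d=bot.read_camera(cam)
    if fn: cv2.imwrite('pics/'+fn,cv2.cvtColor(d['color'],cv2.COLOR_RGB2BGR))
    return d
def ray(d,px):
    K=np.array(d['intrinsics']);E=np.array(d['extrinsics'])
    v=np.linalg.inv(K)@np.array([px[0],px[1],1.]); v=np.array([v[0],-v[1],-v[2]])
    return E[:3,3],E[:3,:3]@v
def atz(d,px,z):
    o,r=ray(d,px); return o+r*(z-o[2])/r[2]
def proj(d,p):
    K=np.array(d['intrinsics']);E=np.array(d['extrinsics'])
    c=np.linalg.inv(E)@np.append(p,1); v=K@np.array([c[0],-c[1],-c[2]]); return v[:2]/v[2]
E
python3 - <<'E'
from h import *
print(bot.get_obs())
for c in ['top','side','wrist']:
    d=shot(c,c+'0.png'); print(c,d['intrinsics'],d['extrinsics'], [k for k in d])
    for t in ['cover','dust_box','seat','hook_a_top','hook_b_top','glue_jar','plane','hammer','phone','spare_filter','port_cap','offcut','screwdriver']:
        r=bot.place_of(t,c)
        print(t,[(np.round(np.array(x['location'])*[640,480],1).tolist(),round(x['conf'],2)) for x in r[:3]])
E
```

```text
pics
{'t': 0.0, 'q': array([ 1.14091295,  0.47784248,  0.02233826,  1.5564559 , -0.01150466,
        1.10926991, -0.08310126]), 'joint_vel': array([-5.49876354e-04,  7.18354534e-04, -1.58756277e-03, -1.69732556e-03,
       -5.39164847e-04,  8.02127473e-05, -6.42631730e-04]), 'joint_torque': array([ 7.39846146e-04, -5.96453047e+01,  1.60787232e+00, -2.81203526e+01,
        1.23834264e-02,  9.31803079e-03,  4.00216948e-06]), 'eef_pos': array([ 0.213277  , -0.63980026,  0.23029538]), 'tool_rot': array([-8.98694448e-04,  9.87082844e-01,  1.60208006e-01, -2.13670376e-04]), 'contact_force': array([-0.30410067, -0.43569171,  0.26419686]), 'torque': array([ 0.00840051,  0.01096195, -0.02790325]), 'gripper_width': 0.9995274718693157}
top [[587.29153787   0.         328.94283272]
 [  0.         587.29153787 247.66225122]
 [  0.           0.           1.        ]] [[-0.02283992  0.99492957 -0.09794634  0.40286351]
 [-0.99970943 -0.02197407  0.00990987  0.01660359]
 [ 0.00770735  0.09814422  0.99514236  1.53927871]
 [ 0.          0.          0.          1.        ]] ['color', 'intrinsics', 'extr
[... 1267 characters left out ...]
, 0.59)]
port_cap [([280.1, 195.2], 0.6)]
offcut [([397.2, 391.7], 0.62)]
screwdriver [([230.7, 296.7], 0.61)]
wrist [[390.3438436    0.         320.49340371]
 [  0.         390.3438436  237.67232803]
 [  0.           0.           1.        ]] [[ 3.16841561e-01  9.02770760e-01  2.90888947e-01  2.87544153e-01]
 [-9.48478318e-01  3.01751194e-01  9.66183024e-02 -6.15742145e-01]
 [-5.51908882e-04 -3.06514553e-01  9.51865812e-01  3.73810213e-01]
 [ 0.00000000e+00  0.00000000e+00  0.00000000e+00  1.00000000e+00]] ['color', 'intrinsics', 'extrinsics']
cover []
dust_box []
seat []
hook_a_top []
hook_b_top []
glue_jar []
plane []
hammer []
phone []
spare_filter []
port_cap []
offcut []
screwdriver []
```

View pics/top0.png

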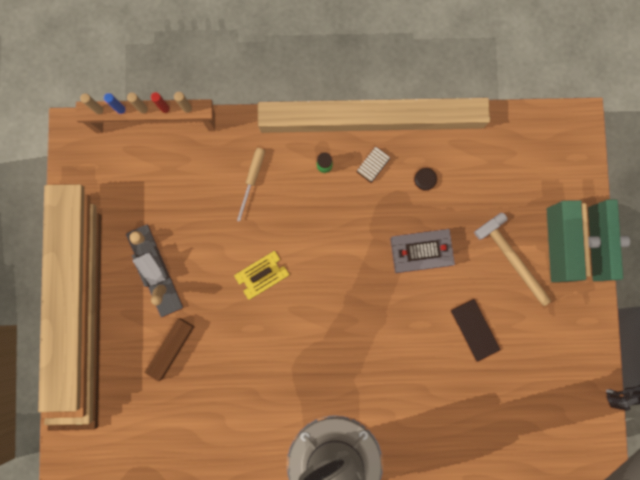

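View pics/side0.png

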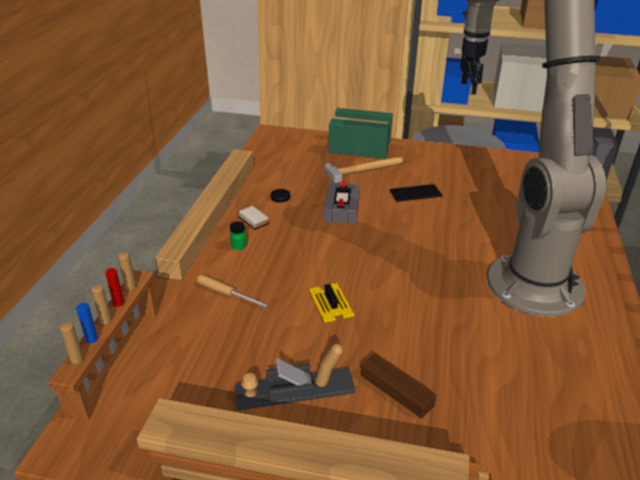

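```bash
python3 - <<'E'
from h import *
d=bot.read_camera('top')
im=cv2.cvtColor(d['color'],cv2.COLOR_RGB2BGR)
cv2.imwrite('pics/topc.png',cv2.resize(im[190:330,205:475],None,fx=2.9,fy=2.9,interpolation=cv2.INTER_CUBIC))
d2=bot.read_camera('side');im=cv2.cvtColor(d2['color'],cv2.COLOR_RGB2BGR)
cv2.imwrite('pics/sidec.png',cv2.resize(im[150:350,215:455],None,fx=3,fy=3,interpolation=cv2.INTER_CUBIC))
print('cover',atz(d,(261.1,271.5),0),atz(d2,(333.3,302.5),0))
print('seat',atz(d,(423.3,249.5),.048),atz(d2,(338.4,197.2),.048))
E
```

```text
cover [0.49552854 0.18048272 0.        ] [0.4813573  0.17884876 0.        ]
seat [ 0.53960517 -0.23907896  0.048     ] [ 0.54733994 -0.22090951  0.048     ]
```

View pics/topc.png

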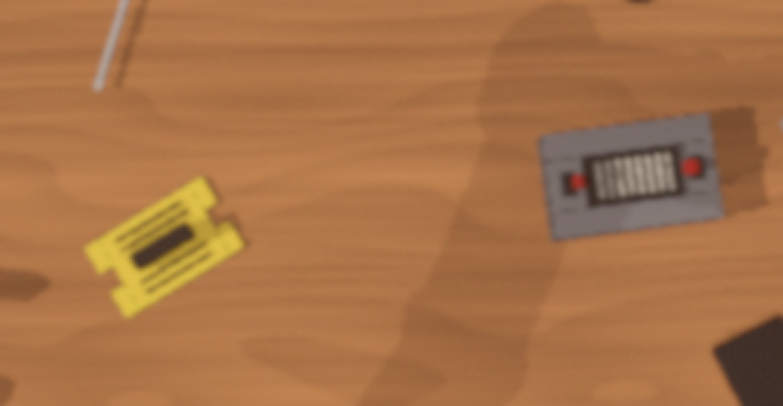

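View pics/sidec.png

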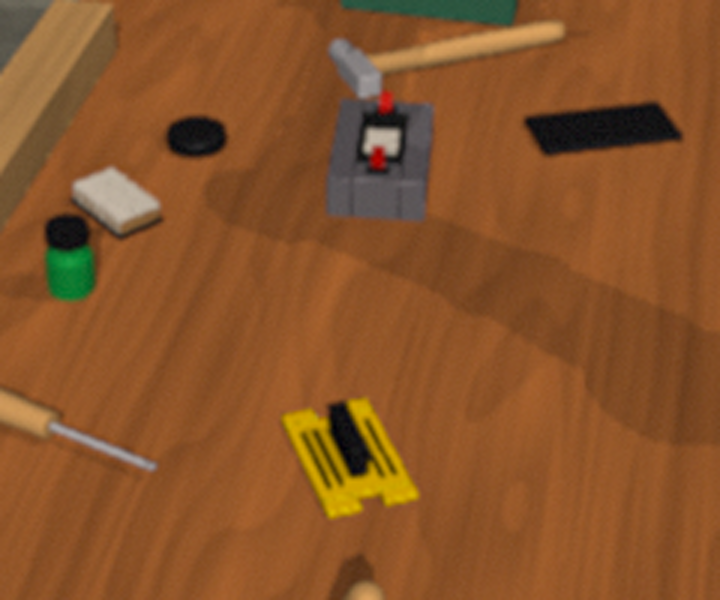

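```bash
python3 - <<'E'
from h import *
d=bot.read_camera('top')
hsv=cv2.cvtColor(d['color'],cv2.COLOR_RGB2HSV)
m=cv2.inRange(hsv,(22,150,120),(35,255,255)); m[:200]=0;m[320:]=0;m[:,:220]=0;m[:,310:]=0
ys,xs=np.nonzero(m); P=np.array([atz(d,p,.006)[:2] for p in zip(xs,ys)])
r=cv2.minAreaRect(P.astype(np.float32)*1000); print('cover',r); print(cv2.boxPoints(r))
m=((hsv[...,0]<6)|(hsv[...,0]>174))&(hsv[...,1]>170)&(hsv[...,2]>90)
m[:225]=0;m[275:]=0;m[:,:390]=0;m[:,460:]=0
n,l,s,c=cv2.connectedComponentsWithStats(m.astype(np.uint8))
print(s[1:],c[1:])
for k in range(1,n): print(atz(d,c[k],.07))
E
```

```text
cover ((486.7534484863281, 179.55667114257812), (74.36904907226562, 122.68464660644531), 30.385147094726562)
[[423.64886 213.66501]
 [485.70398 107.83172]
 [549.85803 145.44833]
 [487.80292 251.28162]]
[[441 245   5   5  21]
 [402 251   5   4  15]] [[443.33333333 247.14285714]
 [404.06666667 252.2       ]]
[ 0.54243005 -0.28603361  0.07      ]
[ 0.53184232 -0.18663007  0.07      ]
```

Emit:
{"fn": "step_arm", "kwargs": {
  "increments": [
    [0.327, 0.4, 0.02, 0, 0, 77.7, -1],
    [0.327, 0.4, 0.02, 0, 0, 77.7, -1],
    [0.327, 0.4, 0.02, 0, 0, 77.7, -1],
    [0.327, 0.4, 0.02, 0, 0, 77.7, -1],
    [0.327, 0.4, 0.02, 0, 0, 77.7, -1],
    [0.327, 0.4, 0.02, 0, 0, 77.7, -1],
    [0.327, 0.4, 0.02, 0, 0, 77.7, -1],
    [0.327, 0.4, 0.02, 0, 0, 77.7, -1],
    [0.327, 0.4, 0.02, 0, 0, 77.7, -1],
    [0.327, 0.4, 0.02, 0, 0, 77.7, -1]
  ]
}}

```text
t: 3.08
eef_pos: [0.4779, -0.3164, 0.2479]
tool_rot: [0.0, 0.705, 0.71, -0.0]
contact_force: [0.2, -0.5, 0.0]
gripper_width: 0.999
```

```bash
python3 - <<'E'
from h import *
print(bot.get_obs())
E
```

```text
{'t': 3.0833, 'q': array([ 0.77804819,  0.3206465 , -0.37572222,  1.76558575,  0.1319517 ,
        1.07928028,  0.36416146]), 'joint_vel': array([-0.50651   ,  0.09762989, -0.46474848, -0.13419801,  0.18738488,
        0.09058442,  0.4706451 ]), 'joint_torque': array([  3.14385183, -49.96648908,  -1.7941504 , -26.27325118,
        -0.3047178 ,   0.05350425,  -0.62942265]), 'eef_pos': array([ 0.47794332, -0.31644542,  0.24789296]), 'tool_rot': array([ 3.99586386e-04,  7.04700875e-01,  7.09504416e-01, -3.17219509e-05]), 'contact_force': array([ 0.15192559, -0.53563431,  0.02240171]), 'torque': array([ 0.00803737, -0.03390087, -0.0462764 ]), 'gripper_width': 0.9987729056860557}
```

Emit:
{"fn": "step_arm", "kwargs": {
  "increments": [
    [0.05, 0.07, 0.0, 0, 0, 3, -1],
    [0.05, 0.07, 0.0, 0, 0, 3, -1],
    [0.05, 0.07, 0.0, 0, 0, 3, -1],
    [0.05, 0.07, 0.0, 0, 0, 3, -1],
    [0.05, 0.07, 0.0, 0, 0, 3, -1]
  ]
}}

```text
t: 3.5
eef_pos: [0.5268, -0.2483, 0.2473]
tool_rot: [-0.0, 0.688, 0.726, -0.0]
contact_force: [-0.6, -0.0, -0.1]
gripper_width: 0.998
```

```bash
python3 - <<'E'
from h import *
d=shot('wrist','wbox.png'); o=bot.get_obs(); print(o['t'],o['eef_pos'],o['tool_rot'])
np.savez('wbox.npz',**d)
for t in ['seat','hook_a_top']:
  for x in bot.place_of(t,'wrist'):
    p=np.array(x['location'])*[640,480]; print(t,x['conf'],p,atz(d,p,.048 if t=='seat' else .072))
E
```

```text
3.55 [ 0.52628295 -0.24936622  0.2473079 ] [ 1.96046443e-05  6.88594059e-01  7.25146861e-01 -5.01780614e-04]
seat 0.72 [334.592 194.016] [ 0.53820729 -0.23850053  0.048     ]
hook_a_top 0.49 [330.112 133.488] [ 0.53042205 -0.18566367  0.072     ]
```

View pics/wbox.png

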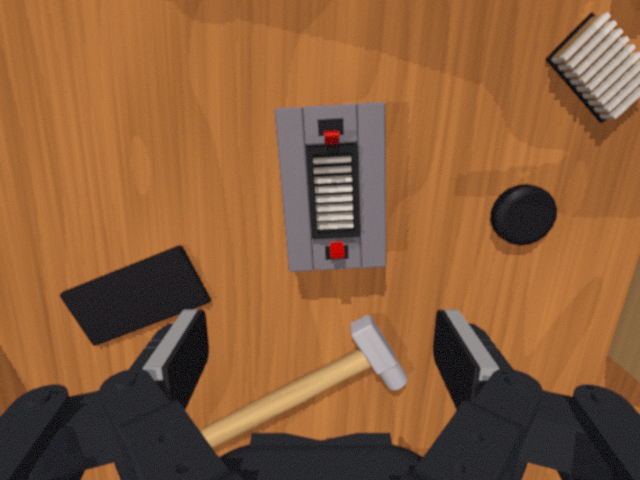

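```bash
python3 - <<'E'
from h import *
d=np.load('wbox.npz')
im=cv2.cvtColor(d['color'],cv2.COLOR_RGB2BGR)[90:285,260:400].copy()
im=cv2.resize(im,None,fx=3,fy=3,interpolation=cv2.INTER_CUBIC)
def draw(c,yaw,col):
    R=lambda u,v,z: np.array([c[0]+np.cos(yaw)*u-np.sin(yaw)*v,c[1]+np.sin(yaw)*u+np.cos(yaw)*v,z])
    for w,l,z in [(47,75,.048),(22,41,.054),(47,75,0)]:
        q=np.array([(proj(d,R(a*w/1e3,b*l/1e3,z))-[260,90]+.5)*3 for a,b in [(-1,-1),(-1,1),(1,1),(1,-1)]])
        cv2.polylines(im,[q.astype(int)],True,col if z else (255,0,0),1)
    for s in (1,-1):
        for z,v in [(.057,.0435),(.072,.0515)]:
            q=np.array([(proj(d,R(a,s*v,z))-[260,90]+.5)*3 for a in(-.006,.006)]).astype(int)
            cv2.line(im,tuple(map(int,q[0])),tuple(map(int,q[1])),col,1)
draw((.5375,-.2375),np.radians(6.1),(0,255,0))
cv2.imwrite('pics/fit.png',im)
E
```

```text
(no output)
```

View pics/fit.png

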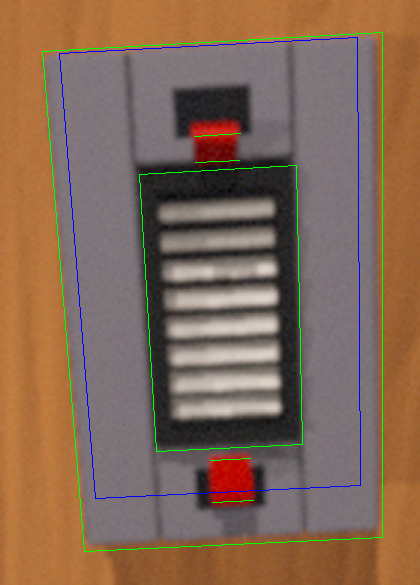

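Emit:
{"fn": "step_arm", "kwargs": {
  "increments": [
    [-0.039, 0.42, 0, 0, 0, 27.4, -1],
    [-0.039, 0.42, 0, 0, 0, 27.4, -1],
    [-0.039, 0.42, 0, 0, 0, 27.4, -1],
    [-0.039, 0.42, 0, 0, 0, 27.4, -1],
    [-0.039, 0.42, 0, 0, 0, 27.4, -1],
    [-0.039, 0.42, 0, 0, 0, 27.4, -1],
    [-0.039, 0.42, 0, 0, 0, 27.4, -1],
    [-0.039, 0.42, 0, 0, 0, 27.4, -1],
    [-0.039, 0.42, 0, 0, 0, 27.4, -1],
    [-0.039, 0.42, 0, 0, 0, 27.4, -1]
  ]
}}

```text
t: 4.48
eef_pos: [0.4885, 0.167, 0.2477]
tool_rot: [0.001, 0.498, 0.867, -0.0]
contact_force: [1.0, -0.1, -0.6]
gripper_width: 1.003
```

Emit:
{"fn": "step_arm", "kwargs": {
  "increments": [
    [0, 0.002, 0, 0, 0, 0, -1],
    [0, 0.002, 0, 0, 0, 0, -1],
    [0, 0.002, 0, 0, 0, 0, -1],
    [0, 0.002, 0, 0, 0, 0, -1]
  ]
}}

```text
t: 4.82
eef_pos: [0.4891, 0.1663, 0.2471]
tool_rot: [0.0, 0.498, 0.867, -0.001]
contact_force: [0.5, -0.2, -0.6]
gripper_width: 0.999
```

```bash
python3 - <<'E'
from h import *
d=shot('wrist','wcov.png'); o=bot.get_obs(); print(o['t'],o['eef_pos'],o['tool_rot'])
np.savez('wcov.npz',**d)
hsv=cv2.cvtColor(d['color'],cv2.COLOR_RGB2HSV)
m=cv2.inRange(hsv,(22,150,120),(35,255,255))
n,l,s,c=cv2.connectedComponentsWithStats(m); k=1+np.argmax(s[1:,4]); print(s[k])
ys,xs=np.nonzero(l==k); P=np.array([atz(d,p,.006)[:2] for p in zip(xs,ys)])
print(cv2.minAreaRect(P.astype(np.float32)*1000))
E
```

```text
4.8667 [0.48908244 0.1663268  0.2471764 ] [ 1.66634594e-04  4.98285354e-01  8.67012919e-01 -5.26014360e-04]
[ 286  115   79  125 6969]
((484.800537109375, 181.05911254882812), (74.76329040527344, 122.24620819091797), 30.305696487426758)
```

View pics/wcov.png

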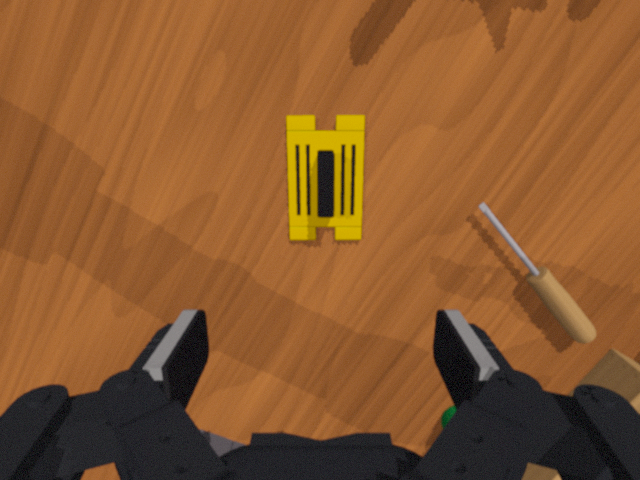

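Emit:
{"fn": "step_arm", "kwargs": {
  "increments": [
    [-0.0033, 0.014, -0.04, 0, 0, 0.1, -1],
    [-0.0033, 0.014, -0.08, 0, 0, 0.1, -1],
    [-0.0033, 0.014, -0.12, 0, 0, 0.1, -1],
    [-0.0033, 0.014, -0.155, 0, 0, 0.1, -1],
    [-0.0033, 0.014, -0.18, 0, 0, 0.1, -1],
    [-0.0033, 0.014, -0.195, 0, 0, 0.1, -1],
    [-0.0033, 0.014, -0.205, 0, 0, 0.1, -1],
    [-0.0033, 0.014, -0.205, 0, 0, 0.1, -1]
  ]
}}

```text
t: 5.53
eef_pos: [0.4845, 0.1809, 0.0406]
tool_rot: [-0.001, 0.497, 0.868, -0.001]
contact_force: [-1.0, 0.0, 1.0]
gripper_width: 1.003
```

```bash
python3 - <<'E'
from h import *
d=shot('wrist','wpre.png'); o=bot.get_obs(); print(o['t'],o['eef_pos'],o['tool_rot'])
E
```

```text
5.5833 [0.48525143 0.18169234 0.04200025] [-2.89452851e-04  4.96523376e-01  8.68023082e-01 -6.18438956e-04]
```

View pics/wpre.png

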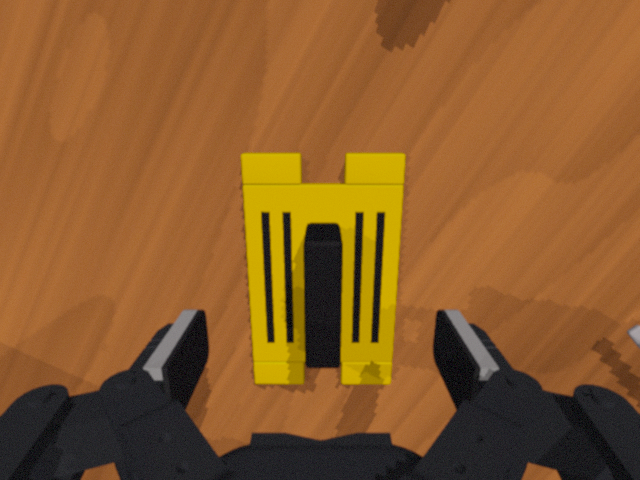

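Emit:
{"fn": "step_arm", "kwargs": {
  "increments": [
    [0, 0, -0.012, 0, 0, 0, -1],
    [0, 0, -0.022, 0, 0, 0, -1],
    [0, 0, -0.028, 0, 0, 0, -1],
    [0, 0, -0.031, 0, 0, 0, -1],
    [0, 0, -0.031, 0, 0, 0, -0.2],
    [0, 0, -0.031, 0, 0, 0, 0.2],
    [0, 0, -0.031, 0, 0, 0, 1],
    [0, 0, -0.031, 0, 0, 0, 1],
    [0, 0, -0.031, 0, 0, 0, 1],
    [0, 0, -0.031, 0, 0, 0, 1]
  ],
  "force": 90
}}

```text
t: 6.42
eef_pos: [0.4854, 0.183, 0.012]
tool_rot: [0.0, 0.496, 0.868, 0.0]
contact_force: [0.3, 1.1, 0.9]
gripper_width: 0.17
```

Emit:
{"fn": "step_arm", "kwargs": {
  "increments": [
    [0, 0, 0, 0, 0, 0, 1],
    [0, 0, 0, 0, 0, 0, 1],
    [0, 0, 0, 0, 0, 0, 1],
    [0, 0, 0, 0, 0, 0, 1],
    [0, 0, 0, 0, 0, 0, 1],
    [0, 0, 0, 0, 0, 0, 1]
  ]
}}

```text
t: 6.92
eef_pos: [0.4854, 0.183, 0.0119]
tool_rot: [0.0, 0.496, 0.868, 0.0]
contact_force: [-1.8, -0.9, 5.2]
gripper_width: 0.162
```

```bash
python3 - <<'E'
from h import *
o=bot.get_obs();d=shot('wrist','wgr.png'); print(o['t'],o['eef_pos'],o['tool_rot'],o['contact_force'],o['gripper_width'])
E
```

```text
6.9167 [0.48543079 0.18298714 0.01194964] [2.85862118e-04 4.95780951e-01 8.68447544e-01 1.74544311e-04] [-1.82195968 -0.87402105  5.16011332] 0.16194077780946536
```

View pics/wgr.png

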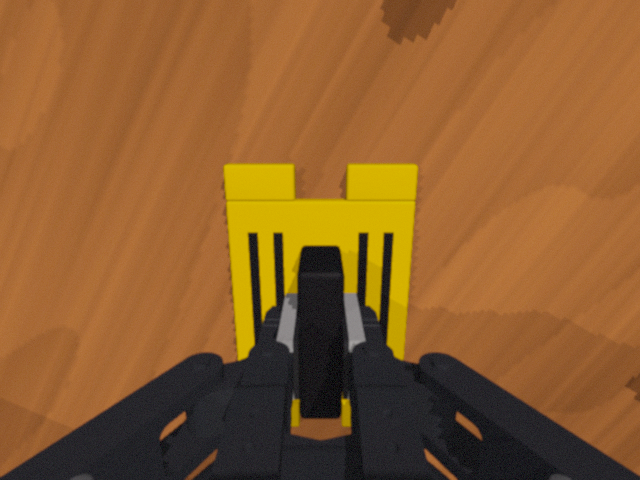

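```bash
python3 - <<'E'
from h import *
d=bot.read_camera('wrist'); o=bot.get_obs(); e=o['eef_pos']; a=2*np.arctan2(o['tool_rot'][2],o['tool_rot'][1])-np.pi/2; print('yaw',np.degrees(a))
X=np.array([np.cos(a),np.sin(a)]);Y=np.array([-np.sin(a),np.cos(a)])
def rel(p): 
    v=p[:2]-e[:2]; return np.round([v@X*1e3,v@Y*1e3],1)
for px in [(225,165),(417,165),(295,199),(347,199),(295,165),(347,165)]: print(px,rel(atz(d,px,.006)))
for px in [(304,246),(338,246)]: print('ribtop far?',rel(atz(d,px,.006)),rel(atz(d,px,.036)))
for px in [(300,275),(343,275),(300,417),(343,417)]: print('rib top',rel(atz(d,px,.036)))
# box from earlier in its tool frame
E
```

```text
yaw 30.55396816842551
(225, 165) [-36.4  59.5]
(417, 165) [36.  59.5]
(295, 199) [-10.2  46.4]
(347, 199) [ 9.9 46.5]
(295, 165) [-10.   59.5]
(347, 165) [ 9.6 59.5]
ribtop far? [-7.  27.2] [-5.6 37.5]
ribtop far? [ 6.7 27.2] [ 5.3 37.6]
rib top [-7.1 27.5]
rib top [ 7.1 27.5]
rib top [ -8. -30.]
rib top [  8.1 -30. ]
```

Emit:
{"fn": "step_arm", "kwargs": {
  "increments": [
    [0, 0, 0.01, 0, 0, 0, 1],
    [0, 0, 0.03, 0, 0, 0, 1],
    [0, 0, 0.06, 0, 0, 0, 1],
    [0, 0, 0.1, 0, 0, 0, 1],
    [0.003, -0.02, 0.13, 0, 0, -2, 1],
    [0.01, -0.05, 0.13, 0, 0, -4, 1],
    [0.014, -0.085, 0.13, 0, 0, -7, 1],
    [0.018, -0.12, 0.13, 0, 0, -10, 1],
    [0.022, -0.16, 0.13, 0, 0, -13, 1],
    [0.026, -0.2, 0.13, 0, 0, -16, 1]
  ]
}}

```text
t: 7.85
eef_pos: [0.5109, -0.0186, 0.1421]
tool_rot: [0.0, 0.612, 0.791, 0.0]
contact_force: [1.2, 0.3, -0.5]
gripper_width: 0.171
```

Emit:
{"fn": "step_arm", "kwargs": {
  "increments": [
    [0.005, -0.04, 0, 0, 0, -2, 1],
    [0.01, -0.08, 0, 0, 0, -4, 1],
    [0.015, -0.12, 0, 0, 0, -6, 1],
    [0.02, -0.155, 0, 0, 0, -8.4, 1],
    [0.023, -0.185, 0, 0, 0, -8.4, 1],
    [0.025, -0.205, 0, 0, 0, -8.4, 1],
    [0.026, -0.218, 0, 0, 0, -8.4, 1],
    [0.026, -0.218, 0, 0, 0, -8.4, 1],
    [0.026, -0.218, 0, 0, 0, -8.4, 1]
  ]
}}

```text
t: 8.6
eef_pos: [0.537, -0.2344, 0.1415]
tool_rot: [-0.0, 0.668, 0.744, 0.0]
contact_force: [-1.0, 0.7, -2.4]
gripper_width: 0.164
```

```bash
python3 - <<'E'
from h import *
o=bot.get_obs(); print(o['t'],o['eef_pos'],o['tool_rot'],np.degrees(2*np.arctan2(o['tool_rot'][2],o['tool_rot'][1]))-90,o['contact_force'],o['torque'],o['gripper_width'])
d=shot('wrist','wh.png');np.savez('wh.npz',**d)
d=shot('side','sh.png'); im=cv2.imread('pics/sh.png')[110:270,260:430]
cv2.imwrite('pics/shc.png',cv2.resize(im,None,fx=3.5,fy=3.5,interpolation=cv2.INTER_CUBIC))
E
```

```text
8.6 [ 0.53698193 -0.2344335   0.1414551 ] [-4.05542142e-04  6.68201002e-01  7.43980626e-01  2.91154244e-04] 6.143249871215701 [-0.98805569  0.69690548 -2.36222269] [ 0.04204992  0.00045785 -0.00339741] 0.16439778406732866
```

View pics/wh.png

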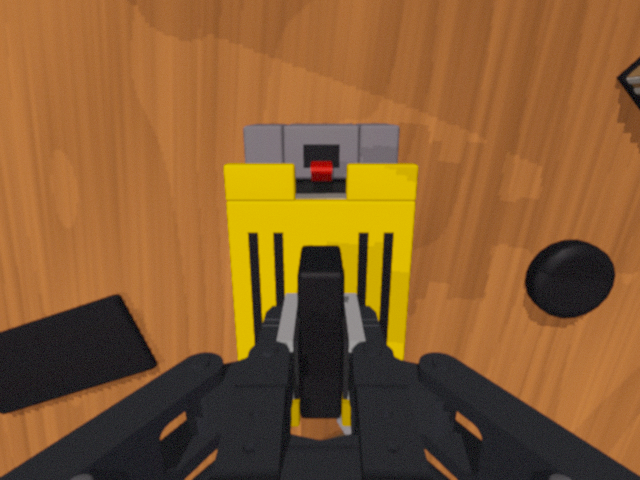

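View pics/shc.png

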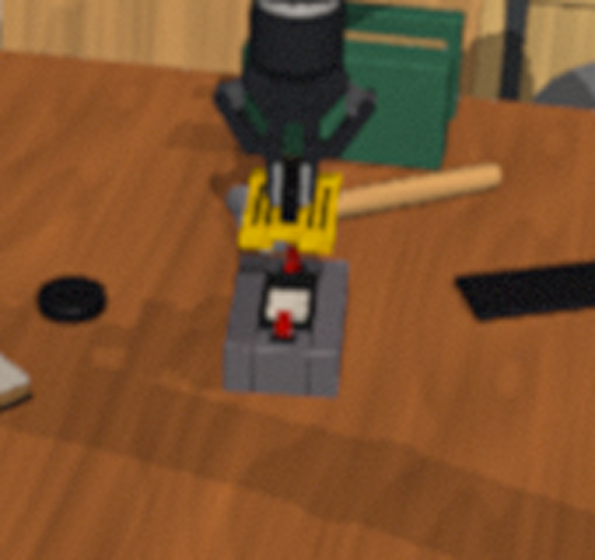

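```bash
python3 - <<'E'
from h import *
d=np.load('wh.npz'); e=np.array([ 0.53698193,-0.2344335]); a=np.radians(6.14)
X=np.array([np.cos(a),np.sin(a)]);Y=np.array([-np.sin(a),np.cos(a)])
def rel(p):
    v=p[:2]-e; return np.round([v@X*1e3,v@Y*1e3],1)
im=cv2.cvtColor(d['color'],cv2.COLOR_RGB2BGR)
cv2.imwrite('pics/whc.png',cv2.resize(im[110:215,220:425],None,fx=3.8,fy=3.8,interpolation=cv2.INTER_CUBIC))
print('rim',[rel(atz(d,p,.048)) for p in [(244,125),(398,125)]], 'cover z .1355',[rel(atz(d,p,.1355)) for p in [(225,165),(417,165),(295,199),(347,199)]])
print('hook rows at z .072', [rel(atz(d,(321,r),.072)) for r in (160,162,182)])
for v in (.050,.0515,.055): print(v,proj(d,np.append(np.array([.5375,-.2367])+v*Y,.072)))
E
```

```text
rim [array([-45. ,  71.3]), array([44.5, 71.4])] cover z .1355 [array([-36.4,  59.3]), array([36. , 59.4]), array([-10.3,  46.3]), array([ 9.9, 46.3])]
hook rows at z .072 [array([-0.2, 54. ]), array([-0.2, 52.9]), array([-0.2, 42.2])]
0.05 [321.83580898 171.83129811]
0.0515 [321.84049972 169.04217934]
0.055 [321.8515242  162.48700869]
```

View pics/whc.png

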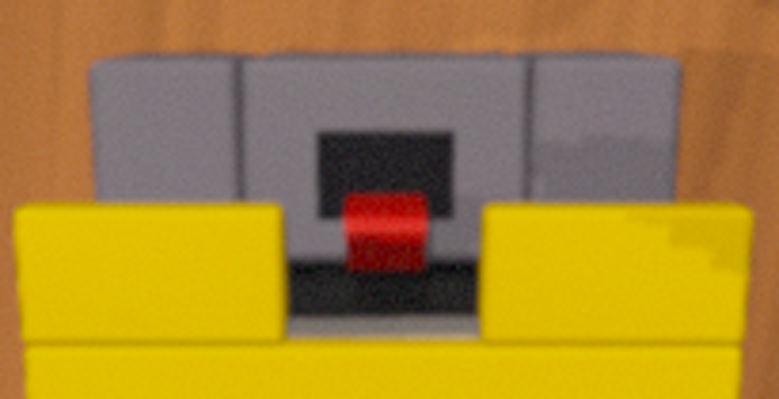

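Emit:
{"fn": "step_arm", "kwargs": {
  "increments": [
    [0, 0, -0.01, 0, 0, 0, 1],
    [0, 0, -0.02, 0, 0, 0, 1],
    [0, 0, -0.03, 0, 0, 0, 1],
    [0, 0, -0.04, 0, 0, 0, 1],
    [0, 0, -0.048, 0, 0, 0, 1],
    [0, 0, -0.054, 0, 0, 0, 1],
    [0, 0, -0.058, 0, 0, 0, 1],
    [0, 0, -0.058, 0, 0, 0, 1]
  ]
}}

```text
t: 9.37
eef_pos: [0.5367, -0.2349, 0.0823]
tool_rot: [-0.001, 0.668, 0.744, -0.0]
contact_force: [0.1, 0.9, -0.9]
gripper_width: 0.167
```

```bash
python3 - <<'E'
from h import *
o=bot.get_obs(); print(o['t'],o['eef_pos'],o['tool_rot'],o['contact_force'],o['torque'],o['gripper_width'])
d=shot('wrist','wi.png');im=cv2.imread('pics/wi.png')[90:420,200:440]
cv2.imwrite('pics/wic.png',cv2.resize(im,None,fx=1.8,fy=1.8))
d=shot('side','si.png'); im=cv2.imread('pics/si.png')[140:240,290:390]
cv2.imwrite('pics/sic.png',cv2.resize(im,None,fx=6,fy=6,interpolation=cv2.INTER_CUBIC))
E
```

```text
9.3667 [ 0.53665044 -0.2349248   0.08227474] [-8.05278211e-04  6.68108646e-01  7.44063260e-01 -2.31300271e-04] [ 0.13811719  0.93779845 -0.88653435] [-0.02948962 -0.02788623  0.02381999] 0.1667781733243924
```

View pics/wic.png

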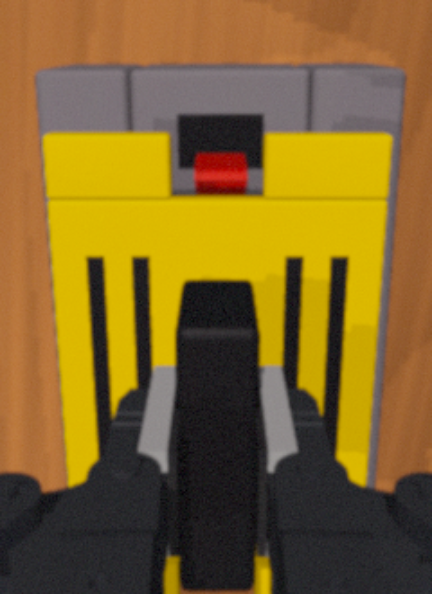

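View pics/sic.png

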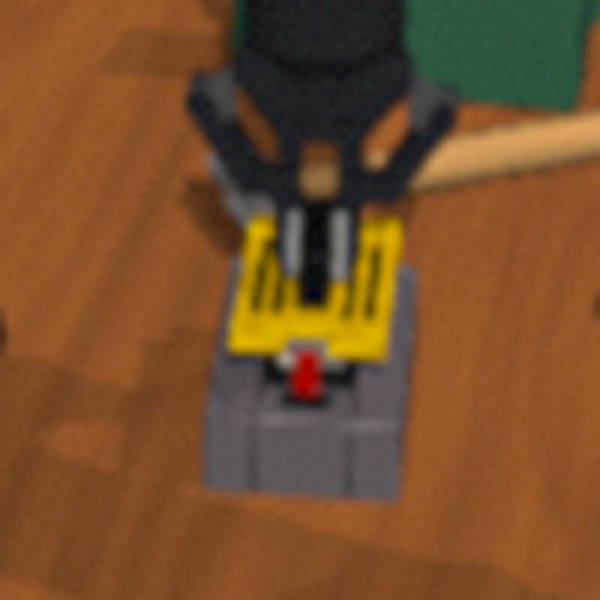

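Emit:
{"fn": "step_arm", "kwargs": {
  "increments": [
    [0.0005, 0, -0.001, 0, 0, 0, 1],
    [0.0005, 0, -0.002, 0, 0, 0, 1],
    [0.0005, 0, -0.003, 0, 0, 0, 1],
    [0.0005, 0, -0.004, 0, 0, 0, 1],
    [0.0005, 0, -0.005, 0, 0, 0, 1],
    [0.0005, 0, -0.006, 0, 0, 0, 1],
    [0.0005, 0, -0.007, 0, 0, 0, 1],
    [0.0005, 0, -0.008, 0, 0, 0, 1],
    [0.0005, 0, -0.008, 0, 0, 0, 1]
  ],
  "force": 110
}}

```text
t: 10.22
eef_pos: [0.5375, -0.2351, 0.0752]
tool_rot: [-0.0, 0.668, 0.744, -0.0]
contact_force: [-0.6, 0.0, -0.6]
gripper_width: 0.16
```

```bash
python3 - <<'E'
from h import *
o=bot.get_obs(); print(o['t'],o['eef_pos'],o['tool_rot'],o['contact_force'],o['torque'],o['gripper_width'])
E
```

```text
10.2167 [ 0.53754079 -0.2351033   0.07517281] [-1.68386641e-04  6.68119125e-01  7.44054301e-01 -5.50158534e-05] [-0.5990029   0.01322072 -0.55941952] [-3.37214734e-04 -7.16788811e-05 -1.11706402e-02] 0.15977248867787155
```

Emit:
{"fn": "step_arm", "kwargs": {
  "increments": [
    [0, 0, -0.001, 0, 0, 0, 1],
    [0, 0, -0.002, 0, 0, 0, 1],
    [0, 0, -0.003, 0, 0, 0, 1],
    [0, 0, -0.004, 0, 0, 0, 1],
    [0, 0, -0.005, 0, 0, 0, 1],
    [0, 0, -0.005, 0, 0, 0, 1]
  ]
}}

```text
t: 10.72
eef_pos: [0.5379, -0.2355, 0.0705]
tool_rot: [0.0, 0.668, 0.744, 0.0]
contact_force: [0.2, -2.1, 0.2]
gripper_width: 0.161
```

```bash
python3 - <<'E'
from h import *
o=bot.get_obs(); print(o['t'],o['eef_pos'],o['tool_rot'],o['contact_force'],o['torque'],o['gripper_width'])
d=shot('wrist','wj.png');im=cv2.imread('pics/wj.png')[90:420,200:440]
cv2.imwrite('pics/wjc.png',cv2.resize(im,None,fx=1.8,fy=1.8))
E
```

```text
10.7167 [ 0.53794074 -0.23547399  0.07048412] [3.27804696e-04 6.68208189e-01 7.43974265e-01 4.52791189e-05] [ 0.15315307 -2.09869543  0.24727657] [-0.24818405 -0.09528645  0.01847862] 0.16128958023937978
```

View pics/wjc.png

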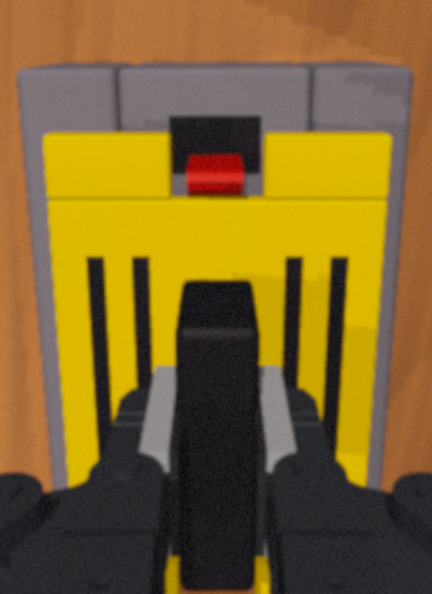

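Emit:
{"fn": "step_arm", "kwargs": {
  "increments": [
    [0, -0.001, 0, 0, 0, 0, 1],
    [0, -0.001, -0.0007, 0, 0, 0, 1],
    [0, -0.001, -0.0014, 0, 0, 0, 1],
    [0, -0.001, -0.002, 0, 0, 0, 1],
    [0, -0.001, -0.0025, 0, 0, 0, 1],
    [0, -0.001, -0.003, 0, 0, 0, 1],
    [0, -0.001, -0.003, 0, 0, 0, 1]
  ]
}}

```text
t: 11.35
eef_pos: [0.5382, -0.2361, 0.0678]
tool_rot: [0.0, 0.668, 0.744, 0.0]
contact_force: [0.7, -0.4, 5.4]
gripper_width: 0.161
```

```bash
python3 - <<'E'
from h import *
o=bot.get_obs(); print(o['t'],o['eef_pos'],o['tool_rot'],o['contact_force'],o['torque'],o['gripper_width'])
E
```

```text
11.35 [ 0.53816201 -0.23605891  0.06780861] [3.95860504e-04 6.68013864e-01 7.44148688e-01 2.26334520e-04] [ 0.69123549 -0.35572815  5.41314141] [0.04350713 0.02827019 0.02183964] 0.1614442185160422
```

Emit:
{"fn": "step_arm", "kwargs": {
  "increments": [
    [0, 0, -0.0005, 0, 0, 0, 1],
    [0, 0, -0.001, 0, 0, 0, 1],
    [0, 0, -0.0015, 0, 0, 0, 1],
    [0, 0, -0.002, 0, 0, 0, 1],
    [0, 0, -0.0025, 0, 0, 0, 1],
    [0, 0, -0.0025, 0, 0, 0, 1]
  ]
}}

```text
t: 11.85
eef_pos: [0.5386, -0.2362, 0.0658]
tool_rot: [0.001, 0.668, 0.744, 0.0]
contact_force: [-0.9, -0.7, 8.2]
gripper_width: 0.166
```

```bash
python3 - <<'E'
from h import *
o=bot.get_obs(); print(o['t'],o['eef_pos'],o['tool_rot'],o['contact_force'],o['torque'],o['gripper_width'])
E
```

```text
11.85 [ 0.53859119 -0.23618504  0.06583146] [8.42035556e-04 6.68036453e-01 7.44127977e-01 3.77153977e-04] [-0.86010876 -0.74841668  8.20688338] [-0.01079302  0.05484891  0.01896517] 0.16580854070661574
```

Emit:
{"fn": "step_arm", "kwargs": {
  "increments": [
    [-0.0004, 0, -0.0005, 0, 0, 0, 1],
    [-0.0005, 0, -0.001, 0, 0, 0, 1],
    [-0.0005, 0, -0.0015, 0, 0, 0, 1],
    [-0.0005, 0, -0.002, 0, 0, 0, 1],
    [-0.0005, 0, -0.002, 0, 0, 0, 1]
  ]
}}

```text
t: 12.27
eef_pos: [0.5382, -0.2359, 0.0633]
tool_rot: [0.001, 0.668, 0.744, 0.001]
contact_force: [1.4, 0.2, 1.9]
gripper_width: 0.164
```

```bash
python3 - <<'E'
from h import *
o=bot.get_obs(); print(o['t'],o['eef_pos'],o['tool_rot'],o['contact_force'],o['torque'],o['gripper_width'])
d=shot('wrist','wk.png');im=cv2.imread('pics/wk.png')[90:420,200:440]
cv2.imwrite('pics/wkc.png',cv2.resize(im,None,fx=1.8,fy=1.8))
E
```

```text
12.2667 [ 0.5382023  -0.23588568  0.06329456] [7.82990027e-04 6.67998141e-01 7.44162192e-01 7.08125922e-04] [1.35855585 0.18134144 1.90034429] [ 0.00955432 -0.59634587 -0.04537948] 0.16353612336043546
```

View pics/wkc.png

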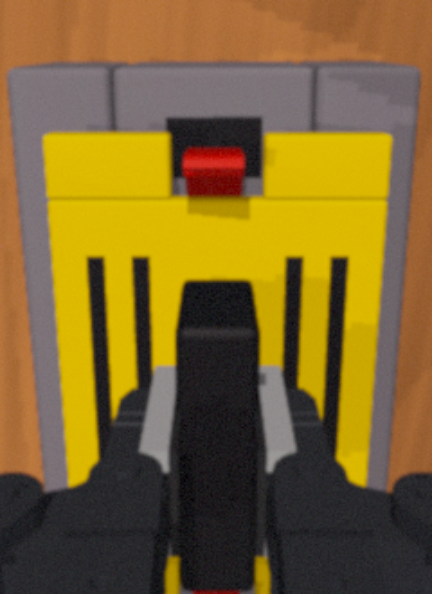

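```bash
python3 - <<'E'
from h import *
im=cv2.imread('pics/wk.png')[130:220,240:400]
cv2.imwrite('pics/wkd.png',cv2.resize(im,None,fx=4.5,fy=4.5,interpolation=cv2.INTER_CUBIC))
d=shot('side','sk.png'); im=cv2.imread('pics/sk.png')[150:240,290:390]
cv2.imwrite('pics/skc.png',cv2.resize(im,None,fx=6,fy=6,interpolation=cv2.INTER_CUBIC))
o=bot.get_obs(); print(o['t'],o['eef_pos'],o['tool_rot'],o['contact_force'],o['torque'],o['gripper_width'])
E
```

```text
12.3667 [ 0.53793055 -0.23589891  0.063054  ] [4.85782703e-04 6.67966932e-01 7.44190619e-01 5.15221959e-04] [ 3.72277985 -0.698114    1.97344761] [ 0.00369045 -0.60350556  0.05194718] 0.1614202476843813
```

View pics/wkd.png

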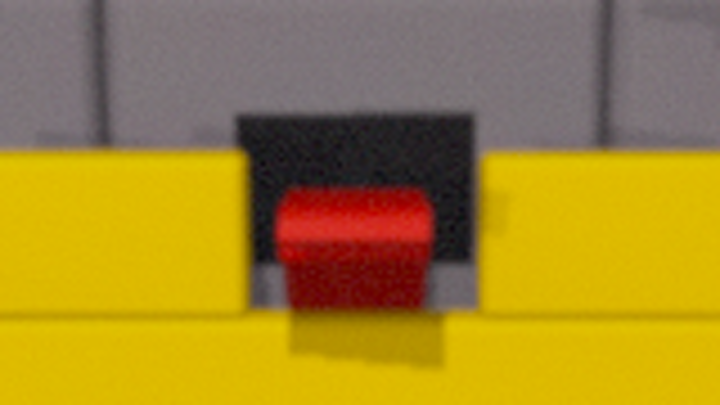

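View pics/skc.png

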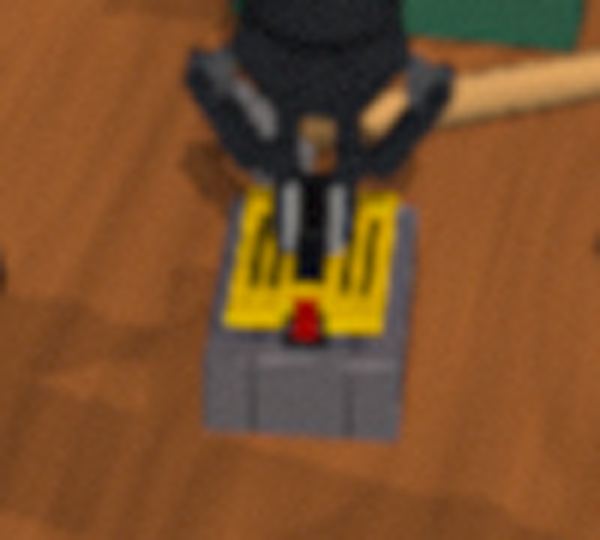

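```bash
python3 - <<'E'
from h import *
for f,A,B,C,D in [('wh.npz',(244,125),(398,125),(224.5,165),(417.5,165)),('wbox.npz',(274.5,107),(386,100),None,None)]:
    d=np.load(f)
    for z in (.030,.034,.038,.042,.048):
        print(f,z,np.linalg.norm(atz(d,A,z)-atz(d,B,z))*1e3)
d=np.load('wbox.npz')
# seal width observed 140..300 px/3
for z in (.040,.044,.048,.054): print(z, np.linalg.norm(atz(d,(260+152/3,90+400/3),z)-atz(d,(260+301/3,90+395/3),z))*1e3)
# side & wrist triangulation of rim corners in wk: rim far corners wrist
d=np.load('wcov.npz')
print(np.linalg.norm(atz(d,(286,115),.006)-atz(d,(365,115),.006)))
E
```

```text
wh.npz 0.03 96.32736054174211
wh.npz 0.034 94.8105629480695
wh.npz 0.038 93.29376535439681
wh.npz 0.042 91.77696776072415
wh.npz 0.048 89.50177137021514
wbox.npz 0.03 97.33824310751551
wbox.npz 0.034 96.25614181932346
wbox.npz 0.038 95.17404053113125
wbox.npz 0.042 94.09193924293915
wbox.npz 0.048 92.46878731065094
0.04 46.17640921603883
0.044 45.648395127543736
0.048 45.120381039048766
0.054 44.32835990630607
0.07405822842377378
```

Emit:
{"fn": "step_arm", "kwargs": {
  "increments": [
    [0.0003, 0, -0.0005, 0, 0, 0, 1],
    [0.0003, 0, -0.001, 0, 0, 0, 1],
    [0.0003, 0, -0.0015, 0, 0, 0, 1],
    [0.0003, 0, -0.002, 0, 0, 0, 1],
    [0.0003, 0, -0.0025, 0, 0, 0, 1],
    [0.0003, 0, -0.003, 0, 0, 0, 1],
    [0.0003, 0, -0.003, 0, 0, 0, 1]
  ]
}}

```text
t: 12.95
eef_pos: [0.5371, -0.2362, 0.0604]
tool_rot: [-0.0, 0.668, 0.744, -0.0]
contact_force: [-1.3, 1.0, 9.0]
gripper_width: 0.164
```

```bash
python3 - <<'E'
from h import *
o=bot.get_obs(); print(o['t'],o['eef_pos'],o['tool_rot'],o['contact_force'],o['torque'],o['gripper_width'])
E
```

```text
12.95 [ 0.53711921 -0.23616334  0.06038193] [-2.14276643e-04  6.68168637e-01  7.44009742e-01 -3.60780817e-04] [-1.2776501   1.00477689  8.96876495] [0.12259058 0.24093191 0.03700108] 0.16392183658418705
```

Emit:
{"fn": "step_arm", "kwargs": {
  "increments": [
    [0.0003, 0, -0.0005, 0, 0, 0, 1],
    [0.0003, 0, -0.001, 0, 0, 0, 1],
    [0.0003, 0, -0.0015, 0, 0, 0, 1],
    [0.0003, 0, -0.002, 0, 0, 0, 1],
    [0.0003, 0, -0.002, 0, 0, 0, 1]
  ]
}}

```text
t: 13.37
eef_pos: [0.5371, -0.2361, 0.0584]
tool_rot: [-0.0, 0.668, 0.744, -0.001]
contact_force: [-3.2, 0.5, 9.5]
gripper_width: 0.161
```

```bash
python3 - <<'E'
from h import *
o=bot.get_obs(); print(o['t'],o['eef_pos'],o['tool_rot'],o['contact_force'],o['torque'],o['gripper_width'])
E
```

```text
13.3667 [ 0.53712418 -0.23614117  0.0583581 ] [-4.14127283e-04  6.68201411e-01  7.43980135e-01 -5.11952137e-04] [-3.19013211  0.52929713  9.49565824] [ 0.19239775  0.46357834 -0.00054022] 0.16098736833931304
```

Emit:
{"fn": "step_arm", "kwargs": {
  "increments": [
    [-0.0003, 0, -0.0004, 0, 0, 0, 1],
    [-0.0003, 0, -0.0008, 0, 0, 0, 1],
    [-0.0003, 0, -0.0012, 0, 0, 0, 1],
    [-0.0003, 0, -0.0015, 0, 0, 0, 1],
    [-0.0003, 0, -0.0015, 0, 0, 0, 1]
  ]
}}

```text
t: 13.78
eef_pos: [0.5371, -0.2362, 0.057]
tool_rot: [-0.0, 0.668, 0.744, -0.0]
contact_force: [-1.6, 0.9, 11.2]
gripper_width: 0.156
```

```bash
python3 - <<'E'
from h import *
o=bot.get_obs(); print(o['t'],o['eef_pos'],o['tool_rot'],o['contact_force'],o['torque'],o['gripper_width'])
d=shot('wrist','wl.png');im=cv2.imread('pics/wl.png')[130:220,240:400]
cv2.imwrite('pics/wld.png',cv2.resize(im,None,fx=4.5,fy=4.5,interpolation=cv2.INTER_CUBIC))
E
```

```text
13.7833 [ 0.53712517 -0.23615004  0.05704494] [-1.72824829e-04  6.68181018e-01  7.43998632e-01 -3.64223842e-04] [-1.58050457  0.86803022 11.18975694] [0.16704775 0.436801   0.03252375] 0.15617700537269502
```

View pics/wld.png

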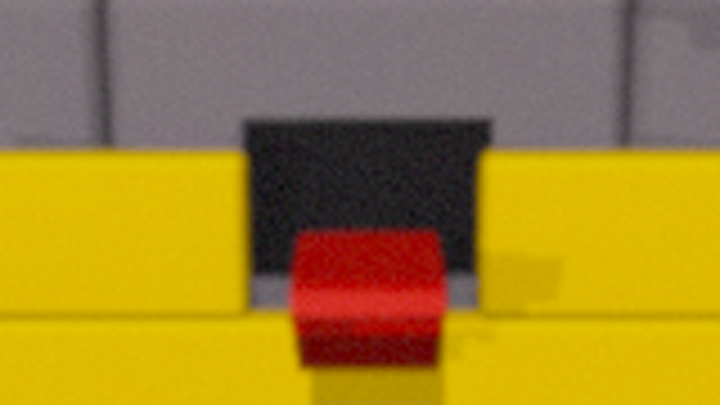

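```bash
python3 - <<'E'
from h import *
im=cv2.imread('pics/wl.png')[340:480,240:400]
cv2.imwrite('pics/wle.png',cv2.resize(im,None,fx=4,fy=4,interpolation=cv2.INTER_CUBIC))
im=cv2.imread('pics/wk.png')[340:480,240:400]
cv2.imwrite('pics/wke.png',cv2.resize(im,None,fx=4,fy=4,interpolation=cv2.INTER_CUBIC))
d=shot('side','sl.png'); im=cv2.imread('pics/sl.png')[150:240,290:390]
cv2.imwrite('pics/slc.png',cv2.resize(im,None,fx=6,fy=6,interpolation=cv2.INTER_CUBIC))
E
```

```text
(no output)
```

View pics/wle.png

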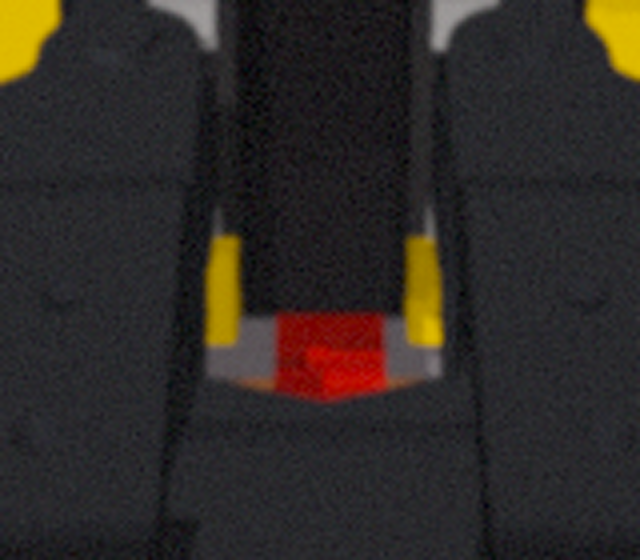

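View pics/wke.png

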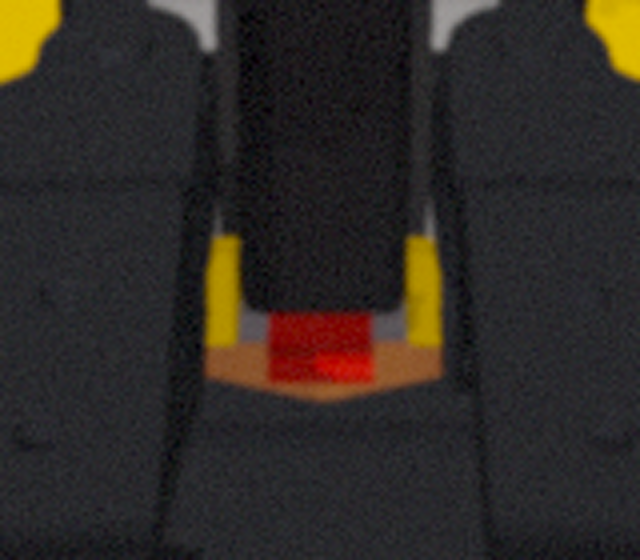

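View pics/slc.png

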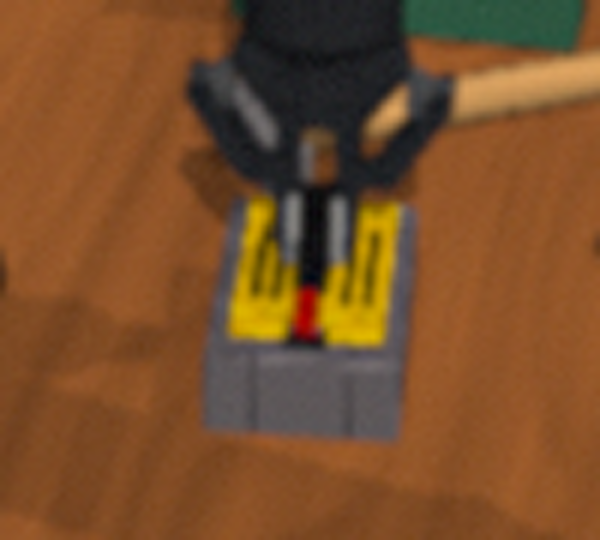

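```bash
python3 - <<'E'
from h import *
d=bot.read_camera('wrist');o=bot.get_obs(); print(o['eef_pos'],o['contact_force'],o['t'])
c=np.array([.5372,-.2375]);a=np.radians(6.14);Y=np.array([-np.sin(a),np.cos(a)])
for s in (1,-1):
 for h in (.038,.040,.0425,.045,.048):
  for b in (0,.05,.09):
    f=lambda v,w: np.round(proj(d,np.append(c+s*Y*(v+b*(w+.034)),h+w))).tolist()
    print(s,h,b,'barb tip',f(.0435,.009),'top in',f(.0515,.024),'top out',f(.055,.024))
E
```

```text
[ 0.53711878 -0.23614001  0.05700693] [-3.02223798  1.49100179  9.54539739] 13.9333
1 0.038 0 barb tip [321.0, 207.0] top in [321.0, 195.0] top out [321.0, 185.0]
1 0.038 0.05 barb tip [321.0, 202.0] top in [321.0, 187.0] top out [321.0, 177.0]
1 0.038 0.09 barb tip [321.0, 198.0] top in [321.0, 180.0] top out [321.0, 170.0]
1 0.04 0 barb tip [321.0, 208.0] top in [321.0, 196.0] top out [321.0, 186.0]
1 0.04 0.05 barb tip [321.0, 203.0] top in [321.0, 188.0] top out [321.0, 178.0]
1 0.04 0.09 barb tip [321.0, 199.0] top in [321.0, 181.0] top out [321.0, 171.0]
1 0.0425 0 barb tip [321.0, 210.0] top in [321.0, 197.0] top out [321.0, 187.0]
1 0.0425 0.05 barb tip [321.0, 204.0] top in [321.0, 189.0] top out [321.0, 179.0]
1 0.0425 0.09 barb tip [321.0, 200.0] top in [321.0, 182.0] top out [321.0, 172.0]
1 0.045 0 barb tip [321.0, 211.0] top in [321.0, 199.0] top out [321.0, 189.0]
1 0.045 0.05 barb tip [321.0, 206.0] top in [321.0, 191.0] top out [321.0, 180.0]
1 0.045 0.09 barb tip [321.0, 201.0] top in [321.0, 184.0] top out [321.0, 173.0]
1 0.048 0 barb tip [321.0, 213.0] top in [32
[... 728 characters left out ...]
in [321.0, 435.0] top out [321.0, 441.0]
-1 0.0425 0.05 barb tip [321.0, 399.0] top in [321.0, 440.0] top out [321.0, 447.0]
-1 0.0425 0.09 barb tip [321.0, 402.0] top in [321.0, 444.0] top out [321.0, 451.0]
-1 0.045 0 barb tip [321.0, 399.0] top in [321.0, 439.0] top out [321.0, 446.0]
-1 0.045 0.05 barb tip [321.0, 403.0] top in [321.0, 445.0] top out [321.0, 451.0]
-1 0.045 0.09 barb tip [321.0, 406.0] top in [321.0, 449.0] top out [321.0, 456.0]
-1 0.048 0 barb tip [321.0, 404.0] top in [321.0, 445.0] top out [321.0, 452.0]
-1 0.048 0.05 barb tip [321.0, 407.0] top in [321.0, 451.0] top out [321.0, 457.0]
-1 0.048 0.09 barb tip [321.0, 411.0] top in [321.0, 455.0] top out [321.0, 462.0]
```

Emit:
{"fn": "step_arm", "kwargs": {
  "increments": [
    [-0.0003, 0, -0.0003, 0, 0, 0, 1],
    [-0.0003, 0, -0.0006, 0, 0, 0, 1],
    [-0.0003, 0, -0.0009, 0, 0, 0, 1],
    [-0.0003, 0, -0.0009, 0, 0, 0, 1]
  ]
}}

```text
t: 14.27
eef_pos: [0.5372, -0.2361, 0.0566]
tool_rot: [0.0, 0.668, 0.744, -0.0]
contact_force: [-2.8, 0.9, 13.6]
gripper_width: 0.162
```

```bash
python3 - <<'E'
from h import *
o=bot.get_obs(); print(o['t'],o['eef_pos'],o['tool_rot'],o['contact_force'],o['torque'],o['gripper_width'])
E
```

```text
14.2667 [ 0.53715189 -0.23614929  0.05663123] [ 1.11355094e-04  6.68150243e-01  7.44026318e-01 -2.79813261e-04] [-2.78817651  0.86840358 13.64923571] [0.33156841 0.61053791 0.04657539] 0.16154470561348616
```

Emit:
{"fn": "step_arm", "kwargs": {
  "increments": [
    [0, 0, 0.0008, 0, 0, 0, 1],
    [0, 0, 0.0016, 0, 0, 0, 1],
    [0, 0, 0.0022, 0, 0, 0, 1],
    [0, 0, 0.0022, 0, 0, 0, 1]
  ]
}}

```text
t: 14.6
eef_pos: [0.5371, -0.2361, 0.0572]
tool_rot: [-0.0, 0.668, 0.744, 0.0]
contact_force: [1.7, -0.2, -2.9]
gripper_width: 0.166
```

```bash
python3 - <<'E'
from h import *
o=bot.get_obs(); print(o['t'],o['eef_pos'],o['tool_rot'],o['contact_force'],o['torque'],o['gripper_width'])
d=shot('wrist','wm.png');im=cv2.imread('pics/wm.png')[90:450,200:440]
cv2.imwrite('pics/wmd.png',cv2.resize(im,None,fx=1.65,fy=1.65,interpolation=cv2.INTER_CUBIC))
E
```

```text
14.6 [ 0.53707377 -0.23613965  0.05721594] [-1.55255451e-04  6.68137528e-01  7.44037777e-01  7.35297937e-05] [ 1.74249366 -0.17296519 -2.9113338 ] [-0.12744421 -0.66612685  0.03041443] 0.16579127045239417
```

View pics/wmd.png

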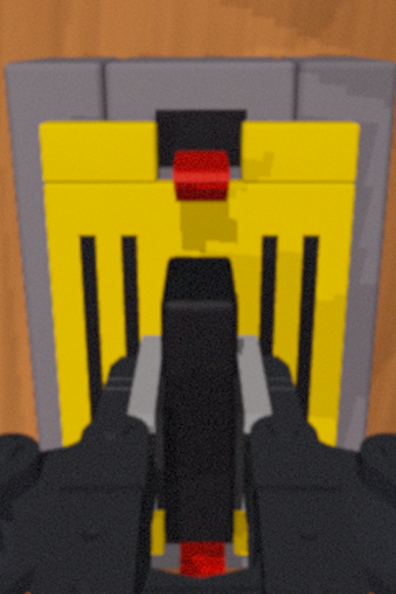

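Emit:
{"fn": "step_arm", "kwargs": {
  "increments": [
    [0, 0, 0, 0, 0, 0, 0.5],
    [0, 0, 0, 0, 0, 0, 0.2],
    [0, 0, 0, 0, 0, 0, 0],
    [0, 0, 0, 0, 0, 0, -0.1],
    [0, 0, 0.004, 0, 0, 0, -0.1],
    [0, 0, 0.012, 0, 0, 0, -0.1],
    [0, 0, 0.025, 0, 0, 0, -0.1],
    [0, 0, 0.05, 0, 0, 0, -0.1],
    [0, 0, 0.085, 0, 0, 0, -0.1],
    [0, 0, 0.12, 0, 0, 0, -0.1]
  ]
}}

```text
t: 15.48
eef_pos: [0.5367, -0.2358, 0.1798]
tool_rot: [-0.0, 0.668, 0.744, -0.0]
contact_force: [0.1, -0.3, -0.1]
gripper_width: 0.549
```

Emit:
{"fn": "step_arm", "kwargs": {
  "increments": [
    [0, -0.02, 0.03, 0, 0, 0, -0.3],
    [0, -0.04, 0.06, 0, 0, 0, -0.3],
    [0, -0.06, 0.07, 0, 0, 0, -0.3],
    [0, -0.06, 0.07, 0, 0, 0, -0.3],
    [0, -0.06, 0.07, 0, 0, 0, -0.3]
  ]
}}

```text
t: 15.9
eef_pos: [0.5372, -0.2975, 0.2497]
tool_rot: [0.001, 0.669, 0.743, 0.0]
contact_force: [0.6, 0.2, 0.3]
gripper_width: 0.652
```

```bash
python3 - <<'E'
from h import *
o=bot.get_obs(); print(o['t'],o['eef_pos'],o['contact_force'])
d=shot('wrist','wn.png');np.savez('wn.npz',**d)
d2=shot('side','sn.png'); im=cv2.imread('pics/sn.png')[150:240,290:390]
cv2.imwrite('pics/snc.png',cv2.resize(im,None,fx=6,fy=6,interpolation=cv2.INTER_CUBIC))
E
```

```text
15.9 [ 0.53717539 -0.29751234  0.24967608] [0.57847959 0.22609809 0.28363769]
```

View pics/wn.png

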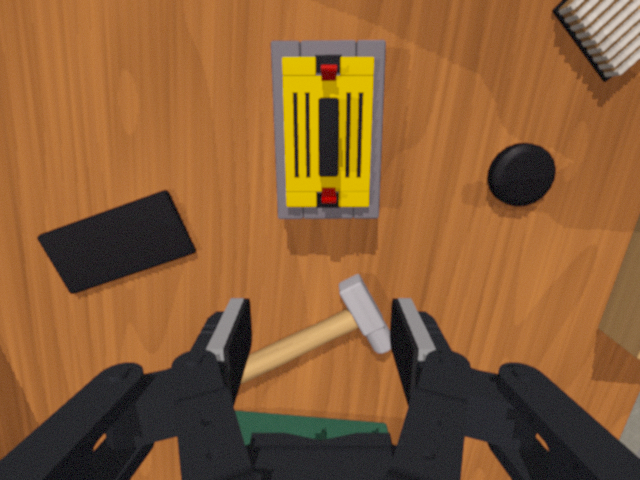

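View pics/snc.png

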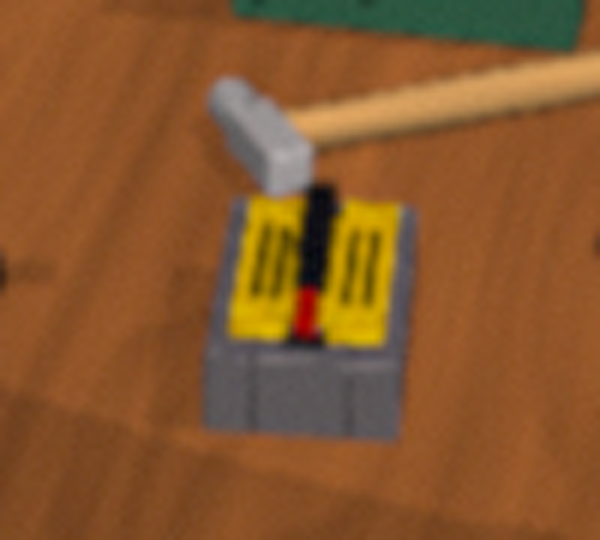

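```bash
python3 - <<'E'
from h import *
im=cv2.imread('pics/wn.png')[30:230,260:400]
cv2.imwrite('pics/wnc.png',cv2.resize(im,None,fx=3,fy=3,interpolation=cv2.INTER_CUBIC))
im=cv2.imread('pics/wn.png')
cv2.imwrite('pics/wnd.png',np.vstack([cv2.resize(im[45:95,285:375],None,fx=6,fy=6,interpolation=cv2.INTER_CUBIC),cv2.resize(im[170:220,285:375],None,fx=6,fy=6,interpolation=cv2.INTER_CUBIC)]))
E
```

```text
(no output)
```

View pics/wnd.png

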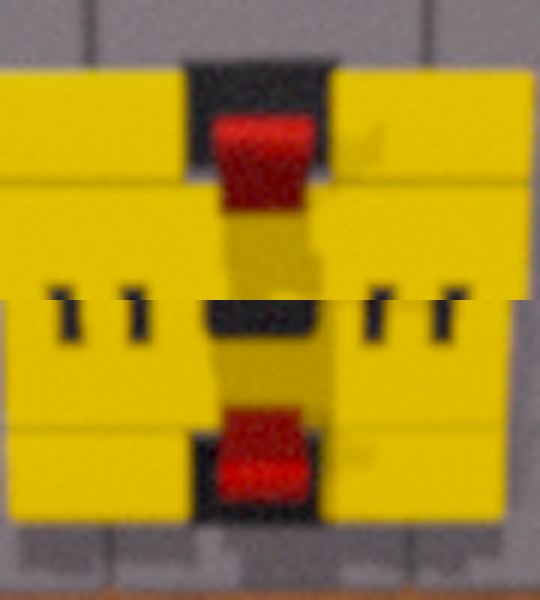

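```bash
python3 - <<'E'
from h import *
print(bot.hand_in(), bot.get_obs()['t'])
E
```

```text
the job is handed in; nothing more can be done
the job is handed in; nothing more can be done
```

The yellow cover is clicked onto the dust box under both red hooks, and I handed the job in at about 16 s of the 45 s allowed. I gripped it by the black rib, pressed it down in small steps, then let go and backed off.

- **Hooks:** After release, the wrist picture shows both barbs lying over the plate past the notch floors, the same amount at each end, and the cover looks level in the wrist and side pictures.
- **Force:** The highest push I read was about 14 N. Readings came only at the end of each move, so a brief higher peak would not show.
- **Pull test:** With the cover still gripped I commanded 2.2 mm upward and the tool moved 0.6 mm, with the force going from +13.6 N to −2.9 N. That matches the hooks holding it.
- **Rim height:** The box rim turned out lower than the 48 mm I first assumed, roughly 42 to 45 mm above the bench. I used force and pictures to judge the press rather than the planned height.
- **Less certain:** While it was gripped, the gripper partly hid the −y hook, so its click was confirmed only by the picture after release. There were also small sideways forces of up to about 4 N during the press, which I did not explain.
- **Bystanders:** Nothing else was touched. I did not compare the other objects' positions before and after by measurement, only by eye for the few near the box.

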